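Raise the recipe mast

ROBOT

A 6-joint arm with a two-finger parallel gripper is mounted at the origin on the work surface. World frame = base frame: x ahead of the robot, y to its left, z up, the work surface at z = 0. Lengths are in m, angles in rad, forces in N, time in s.
With the tool pointing down it reaches from about 0.375 to 0.9 m from the base axis. Payload 3.1 kg.
Tool frame: the origin (TCP) lies midway between the tips of the shut fingers; the grasp point (between the pads) lies 19 mm behind it; z points along the fingers, y is the direction in which the jaws open and shut (so a half turn about z gives the same grasp; the last joint's range is limited). The gripper opens to 87 mm and grips with 3 to 60 N. Pads are 19 mm wide; open, the fingers measure 117 mm over their backs; the gripper's body (75 mm by 190 mm) begins 51 mm behind the grasp point.
Start: joints at [-1.494, 0.527, 1.433, -0, 1.181, -0.178], TCP at [0.158, -0.605, 0.223] pointing down, gripper open.
Joint ranges: [-3.08, 3.08], [-0.75, 2.2], [0.22, 2.44], [-1.43, 4.57], [0, 2.65], [-2.85, 2.85]. Speed limits (rad/s): [2.79, 2.79, 3.14, 3.14, 3.14, 3.14].

INTERFACE

Orientations are given as a unit quaternion [x, y, z, w].
In Python, from rig import robot gives the robot as it stands.
- The arm moves only by the tool move_arm, never from a script. Its argument "rows" is one flat list of numbers, 7 for each row, row after row: the shift along the world's x, y, z in mm, then the turn, a rotation vector about the world's x, y, z in rad, then the closure, from 0 (fully open) to 1 (shut). A call has 1 to 12 rows; each row shifts and turns the commanded pose from where the row before left it; what a row does not reach is not made up. A row lasts 1/10 s, in which the tool goes at most 50 mm and 8.59 degrees, less where a joint would pass 70% of its speed; a pose out of reach is approached as far as the arm can. A call with a gripper value outside its range is refused whole. The fingers move at their own pace and stop on an object; "grip_force" is the grip in N (left out, the last holds). Time passes only in rows, so rows that do not move let the fingers close. It gives the time, the measured TCP pose, the force and the opening at its end, in the units of the state.
- robot.get_obs(): the state, without advancing time (a new reading comes with each control period).
- robot.camera(name): name is "scene" or "side" or "wrist"; returns a dict with "color" (384x512x3 uint8, red, green, blue), "z_map" (384x512 float32, m along the optical axis (not along the pixel's ray), 0 where there is no reading), "camera_matrix" (3x3 intrinsics, pixels), "R" (3x3) and "t" (3): a world point X has camera coordinates R X + t; the wrist camera has in their place "tool_from_camera" (4x4, takes a point from camera to tool coordinates, whose origin is the TCP and whose axes are the flange's). Camera axes: x right, y down, z forward; pixel columns grow to the right and rows downward; lengths in m; the calibration is good to about 2 mm. A picture is of the moment at which its call begins: read the wrist's pose just before it.
- robot.hand_in(): hands the job in, once; it reports no verdict.
Trained networks look in the newest picture that a camera, given by its name, has taken for a name from the list of things; names that differ only in an ending like _2 or _b are one class to them, and where a whole thing is asked for, a point or a joint stands for the part that bears it (a point fixed in the world has none). Each returns a list of dicts, best first, with "conf" (0 to 1); they miss things now and then, are a little off and sometimes report something else, mostly with a low value. They report only what shows in the picture. A call takes as long as a camera call.
- robot.search_frame(camera, thing): "at" ([column, row] in pixels, amid what is visible of it).
- robot.spot_point(camera, thing): "at" ([column, row] in pixels: a listed point, or the origin of a listed thing).
The state is a dict: "time": time; "q": joint angles; "joint_velocities": joint speeds; "joint_torque": joint torques, N m; "position": TCP position; "tool_rot": TCP orientation; "ft_force": force on the tool from outside, world axes, zero at the start; "moment": the same for the moment, N m; "grip_width": finger opening in m.
Only numpy, scipy, OpenCV 4.12 (cv2) and the standard library are available. Lean on these libraries where they do the work, as an engineer would, in place of code of your own. Each camera call takes 0.05 s, during which the arm holds its last target.

TASK

Get the recipe mast ready: take the steel chip clip and clip it down over the top edge of the mast's red tab, letting go of it there. Then press the red release button until the mast pops up, take the black grip and pull the mast up past its first stop to its second stop, and finish while still holding it fully extended (it springs back if let go). Leave the ramekin, paddle, scoop and canister where they are.

Things in the scene. Friction and masses are not known exactly. Their poses are not given: they have to be found in the camera images.
- clip_mid (a point): Centre of the steel spring clip (60 g, 60 mm tall), 30 mm above the underside of its two closed lips, on which it stands upright, levers up. z up; x: the way it is squeezed and its mouth opens; y: along its 40 mm jaws. Levers 28 mm wide (y) rise from the hinge (26 mm above the lips' underside), splaying to 35 mm over their outsides at the top, about 26 mm at 45 mm height.
- clip: The same clip, origin at the middle of the lips' underside. Squeezing its levers takes about 10 N at 45 mm height; 25 to 30 N holds it at its stop: levers upright, some 17 mm over their outsides, lips 13 mm apart. Let go, it springs shut and clamps with about 8 N. The mouth is 23 mm deep, from the lips' underside to the hinge pin.
- clip_jaw (a joint): opening angle of the clip: 0 shut, 0.5 rad fully squeezed open; about 0.15 when clamped on the 4 mm tab
- tab_top (a point): Middle of the top edge of the mast's red upright tab (4 mm thick along x, 50 mm long along y, 37 mm tall), 165 mm above the counter with the mast down. z up. The clip goes on from straight above, its x along this x (either way round), centred along y, pushed down until its lips are about 15 mm below this edge. The tab belongs to the upper stage.
- grip_mid (a point): Black upright grip on the mast: 22 mm (x) by 26 mm (y), 52 mm tall; this point is on its axis, 22 mm below its top, 148 mm above the counter with the mast down. z up. The tab's middle lies 90 mm off along +y, the button 90 mm off along -y. Pinch it from above across x. A crossbar 10 mm wide, its top 20 mm below this point, leads along +y to the tab.
- button_top (a point): Centre of the top of the red release button, 28 mm across, 105 mm above the counter and 11 mm proud of the white latch box (36 mm by 85 mm, its top 94 mm above the counter) that it sits on. Presses straight down 8 mm; it springs back.
- release_button (a joint): travel of the button, 0 up to 0.008 m fully down (about 5 N); the latch lets go beyond about 0.005. Until then the mast cannot be pulled up. Once popped up it does not latch again by itself.
- upper_stage (a joint): extension of the mast's upper stage, 0 down to 0.045 m. When the button is pressed it pops up by itself to about 0.018 m; pulled further it reaches the first stop at 0.045 (under 5 N).
- lower_stage (a joint): extension of the mast's lower stage, 0 to 0.045 m, which follows when the pull goes on beyond the first stop; 0.045 is the second stop, so the grip then stands 0.090 m higher than with the mast down. It needs about 7 to 11 N and springs back when let go.
- ramekin: cobalt ceramic ramekin, 84 mm across, 50 mm tall, origin at the centre of its underside; bystander
- paddle: wooden butter paddle lying flat, 225 mm long along its x, 55 mm wide, 9 mm thick, origin under its middle; bystander
- scoop: aluminium scoop lying on the counter, about 185 mm long along its x, 58 mm wide, 33 mm tall, origin under its middle; bystander
- canister: clear plastic canister with a white screw lid, 100 mm across, 160 mm tall, origin at the centre of its underside; bystander

How it is judged:
By the outcome, as a careful person would: the job done as asked, in the order asked, and still so for the second after the job is handed in, while the arm keeps its last pose, push and grip.
It also fails if it takes over 61 s, if anything falls off the work surface, if the arm or the gripper's body presses on something with over 40 N, if the wrist force passes 120 N, or if a joint passes its speed limit or range.

## Working session

There is one attempt and no reset: what is moved stays moved. The work goes in short steps, Python scripts to look and compute and a tool call to move; the robot and the scene stay as the last step left them, time stands still between calls to the robot, and variables do not carry over. Pictures are saved under pics/ and viewed, and the job is handed in when it is done.

Besides the shell and the picture viewer there is one more tool, called after "Call:" by a JSON object that holds its "op" and its "data". move_arm: Moves the arm, as the interface text tells. Its arguments: {"type":"object","properties":{"rows":{"type":"array","items":{"type":"number"}},"grip_force":{"type":"number"}},"required":["rows"]}

```bash
ls; mkdir -p pics; cat > h.py <<'E'
import numpy as np, cv2
from rig import robot
def px2w(c,u,v,z=None):
    K=c["camera_matrix"]
    if z is None:
        p=c["z_map"][int(v)-1:int(v)+2,int(u)-1:int(u)+2]; p=p[p>0]; z=np.median(p) if p.size else 0
    pc=np.array([(u-K[0,2])/K[0,0]*z,(v-K[1,2])/K[1,1]*z,z])
    return c["R"].T@(pc-c["t"])
def ray(c,u,v):
    K=c["camera_matrix"]; d=np.array([(u-K[0,2])/K[0,0],(v-K[1,2])/K[1,1],1]); return -c["R"].T@c["t"], c["R"].T@d
def atz(c,u,v,z):
    o,d=ray(c,u,v); return o+d*(z-o[2])/d[2]
def save(c,n): cv2.imwrite("pics/%s.png"%n,c["color"][:,:,::-1])
E
python3 - <<'E'
from h import *
np.set_printoptions(precision=4,suppress=True)
o=robot.get_obs(); print(o)
for n in ("scene","side"):
    c=robot.camera(n); save(c,n+"0"); np.savez("/tmp/%s.npz"%n,**c)
    print(n,-c["R"].T@c["t"])
    for t,z in (("clip_mid",.03),("clip",0),("tab_top",.165),("grip_mid",.148),("button_top",.105),("ramekin",0),("paddle",0),("scoop",0),("canister",0)):
        for r in robot.spot_point(n,t)[:2]:
            print(t,r, atz(c,*r["at"],z), px2w(c,*r["at"]))
E
```

```text
pics
{'time': 0.0, 'q': array([-1.4935,  0.5285,  1.4339,  0.    ,  1.1814, -0.1785]), 'joint_velocities': array([ 0.0003, -0.0001,  0.0013, -0.0007, -0.0016, -0.0003]), 'joint_torque': array([  0.0009, -44.0039, -17.659 ,   0.0633,   0.058 ,  -0.0002]), 'position': array([ 0.1581, -0.6039,  0.2216]), 'tool_rot': array([ 0.9918,  0.1276,  0.0001, -0.0011]), 'ft_force': array([-0.2909, -0.0884,  0.1614]), 'moment': array([0.0097, 0.022 , 0.0253]), 'grip_width': 0.08673042631060199}
scene [ 1.3859 -0.6747  0.7903]
clip_mid {'at': [177.7, 245.1], 'conf': 0.72} [ 0.4917 -0.3168  0.03  ] [ 0.505  -0.3221  0.0414]
clip {'at': [177.1, 259.6], 'conf': 0.54} [ 0.5098 -0.3309  0.    ] [ 0.5234 -0.3362  0.0122]
clip {'at': [339.7, 144.3], 'conf': 0.38} [0.2587 0.4827 0.    ] [ 0.2559  0.4857 -0.002 ]
tab_top {'at': [341.9, 148.0], 'conf': 0.95} [0.5161 0.2294 0.165 ] [0.5142 0.2313 0.1637]
grip_mid {'at': [327.5, 164.3], 'conf': 0.61} [0.5445 0.148  0.148 ] [0.5482 0.1444 0.1508]
button_top {'at': [307.0, 185.5], 'conf': 0.46} [0.5481 0.0711 0.105 ] [ 0.4175  0.1873 -0.0019]
ramekin {'at': [243
[... 1013 characters left out ...]
7 -0.3116  0.    ] [ 0.5134 -0.3035  0.0051]
tab_top {'at': [281.0, 255.6], 'conf': 0.84} [0.5063 0.2336 0.165 ] [0.5148 0.0645 0.0108]
grip_mid {'at': [274.2, 237.2], 'conf': 0.69} [0.5282 0.1504 0.148 ] [0.5271 0.1651 0.1602]
button_top {'at': [265.9, 228.6], 'conf': 0.56} [0.5575 0.0644 0.105 ] [0.5577 0.0622 0.1033]
ramekin {'at': [289.8, 220.0], 'conf': 0.67} [ 0.4977 -0.1199  0.    ] [ 0.4967 -0.0747  0.034 ]
paddle {'at': [192.7, 276.2], 'conf': 0.6} [0.7487 0.1567 0.    ] [0.7456 0.1647 0.0083]
scoop {'at': [217.0, 197.8], 'conf': 0.56} [ 0.7626 -0.2275  0.    ] [ 0.7617 -0.2239  0.0025]
canister {'at': [337.2, 170.1], 'conf': 0.96} [ 0.3237 -0.4678  0.    ] [ 0.3298 -0.4142  0.0298]
```

```bash
python3 - <<'E'
import cv2,numpy as np
for n in ("scene","side"):
    i=cv2.imread(f"pics/{n}0.png"); cv2.imwrite(f"pics/{n}0b.png",cv2.resize(i,(800,600),interpolation=cv2.INTER_CUBIC))
E
```

```text
(no output)
```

View pics/scene0b.png

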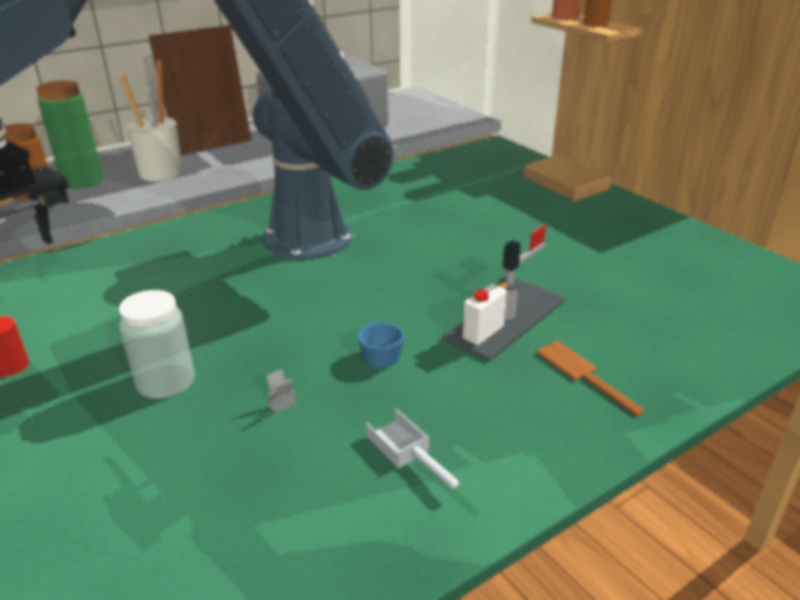

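View pics/side0b.png

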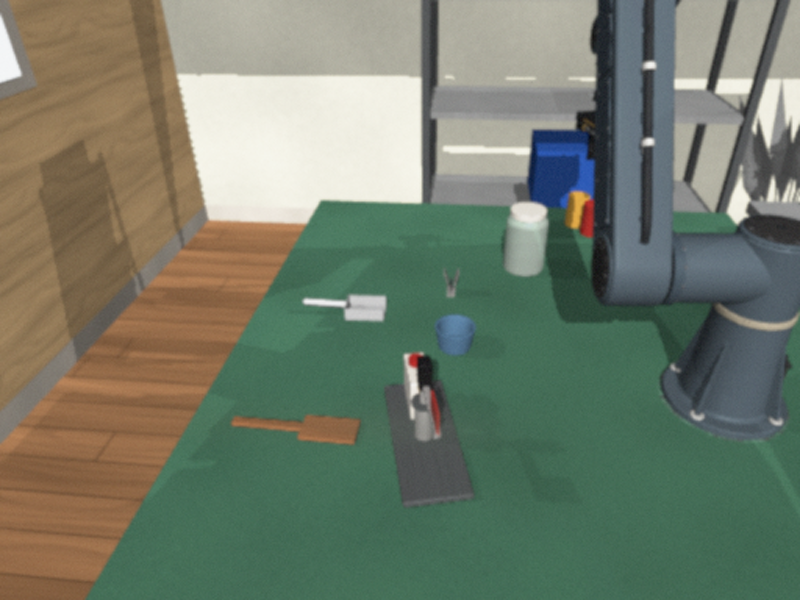

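Call:
{"op": "move_arm", "data": {"rows": [10, 10, 40, 0, 0, 0.13, 0, 30, 25, 40, 0, 0, 0.13, 0, 38, 31, 0, 0, 0, 0.13, 0, 38, 31, 0, 0, 0, 0.13, 0, 38, 31, 0, 0, 0, 0.13, 0, 38, 31, 0, 0, 0, 0.13, 0, 38, 31, 0, 0, 0, 0.13, 0, 38, 31, 0, 0, 0, 0.13, 0, 38, 31, 0, 0, 0, 0.13, 0, 36, 33, 0, 0, 0, 0.14, 0, 0, 0, 0, 0, 0, 0, 0, 0, 0, 0, 0, 0, 0, 0]}}

```text
time: 2.2
position: [0.4976, -0.3213, 0.2982]
tool_rot: [0.708, 0.706, -0.0, -0.0]
ft_force: [0.0, 0.1, -1.0]
grip_width: 0.0872
```

```bash
cat >> h.py <<'E'
from scipy.spatial.transform import Rotation as Ro
def wrist():
    o=robot.get_obs(); c=dict(robot.camera("wrist"))
    T=np.eye(4); T[:3,:3]=Ro.from_quat(o["tool_rot"]).as_matrix(); T[:3,3]=o["position"]
    W=T@c["tool_from_camera"]; c["R"]=W[:3,:3].T; c["t"]=-c["R"]@W[:3,3]; return o,c
def st(o):
    R=Ro.from_quat(o["tool_rot"]).as_matrix()
    print("t",round(o["time"],2),"pos",o["position"].round(4),"toolx yaw",np.arctan2(R[1,0],R[0,0]).round(4),"z",R[:,2].round(4),"F",o["ft_force"].round(2),"w",round(o["grip_width"],4),"q",o["q"].round(2))
def big(c,n): cv2.imwrite("pics/%s.png"%n,cv2.resize(c["color"][:,:,::-1],(800,600),interpolation=cv2.INTER_CUBIC))
E
python3 - <<'E'
from h import *
np.set_printoptions(precision=4,suppress=True)
o,c=wrist(); st(o); big(c,"w1"); np.savez("/tmp/w1.npz",**c); print(c["tool_from_camera"],c["camera_matrix"])
for t,z in (("clip_mid",.03),("clip",0)):
    for r in robot.spot_point("wrist",t)[:2]: print(t,r,atz(c,*r["at"],z),px2w(c,*r["at"]))
E
```

```text
t 2.2 pos [ 0.4976 -0.3213  0.2982] toolx yaw 1.5679 z [-0.0006 -0.0004 -1.    ] F [ 0.01  0.1  -0.99] w 0.0872 q [-0.76  0.41  1.42 -0.    1.31 -0.76]
[[ 0.0001 -0.9595 -0.2818  0.0778]
 [ 1.     -0.0002  0.001  -0.0004]
 [-0.001  -0.2818  0.9595 -0.16  ]
 [ 0.      0.      0.      1.    ]] [[317.6818   0.     252.6424]
 [  0.     317.6818 190.5618]
 [  0.       0.       1.    ]]
clip_mid {'at': [264.6, 158.2], 'conf': 0.85} [ 0.5137 -0.3234  0.03  ] [ 0.5139 -0.324   0.0265]
```

View pics/w1.png

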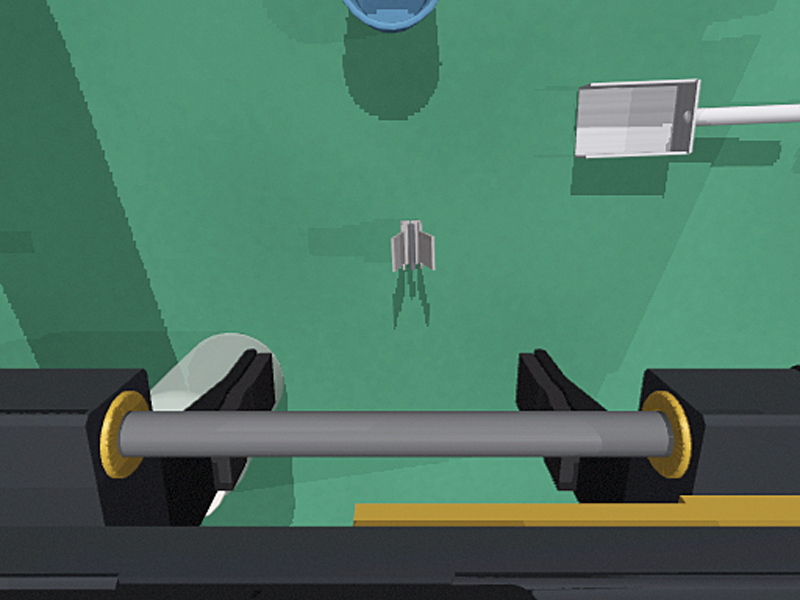

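```bash
python3 - <<'E'
from h import *
np.set_printoptions(precision=4,suppress=True)
c=dict(np.load("/tmp/w1.npz"))
K=c["camera_matrix"];v,u=np.mgrid[0:384,0:512]; z=c["z_map"]
P=np.stack([(u-K[0,2])/K[0,0]*z,(v-K[1,2])/K[1,1]*z,z],-1)@c["R"]-c["t"]@c["R"]
m=(z>0)&(abs(P[...,0]-.513)<.05)&(abs(P[...,1]+.323)<.05)&(P[...,2]>.008)
Q=P[m];print(len(Q),Q.min(0),Q.max(0))
for a,b in((.008,.03),(.03,.045),(.045,.052),(.052,.07)):
    q=Q[(Q[:,2]>=a)&(Q[:,2]<b)]
    if len(q):
        print(a,len(q),q.min(0),q.max(0),q.mean(0))
        for s in(-1,1):
            k=q[(q[:,0]-.513)*s>.006]
            if len(k)>5: print("  side",s,len(k),k.min(0),k.max(0),np.polyfit(k[:,1],k[:,0],1))
i=c["color"][120:200,210:310,::-1]; cv2.imwrite("pics/z1.png",cv2.resize(i,(750,600),interpolation=cv2.INTER_CUBIC))
E
```

```text
44359 [ 0.463  -0.3438  0.0103] [ 0.563  -0.2822  0.413 ]
0.008 208 [ 0.502  -0.3438  0.0103] [ 0.5216 -0.303   0.03  ] [ 0.512  -0.3218  0.0261]
  side -1 38 [ 0.502  -0.3438  0.0103] [ 0.5049 -0.3036  0.03  ] [-0.0516  0.4877]
  side 1 22 [ 0.5197 -0.3425  0.0247] [ 0.5216 -0.3032  0.0298] [-0.0274  0.5111]
0.03 143 [ 0.4979 -0.3379  0.0301] [ 0.5245 -0.3087  0.0449] [ 0.5127 -0.3223  0.0377]
  side -1 65 [ 0.4979 -0.3379  0.0302] [ 0.5034 -0.3099  0.0449] [-0.0458  0.4869]
  side 1 78 [ 0.5195 -0.3365  0.0301] [ 0.5245 -0.3087  0.0449] [-0.0453  0.5073]
0.045 71 [ 0.4966 -0.3375  0.0451] [ 0.5267 -0.3089  0.052 ] [ 0.5132 -0.3225  0.0483]
  side -1 32 [ 0.4966 -0.3375  0.0452] [ 0.5005 -0.31    0.0518] [-0.0678  0.477 ]
  side 1 39 [ 0.5239 -0.3365  0.0451] [ 0.5267 -0.3089  0.052 ] [-0.045   0.5104]
0.052 124 [ 0.4941 -0.3379  0.0521] [ 0.529  -0.3084  0.0589] [ 0.5121 -0.3232  0.0558]
  side -1 61 [ 0.4941 -0.3379  0.0525] [ 0.4979 -0.3102  0.0587] [-0.048   0.4807]
  side 1 63 [ 0.5249 -0.3365  0.0521] [ 0.529  -0.3084  0.0589] [-0.04    0.5146]
```

View pics/z1.png

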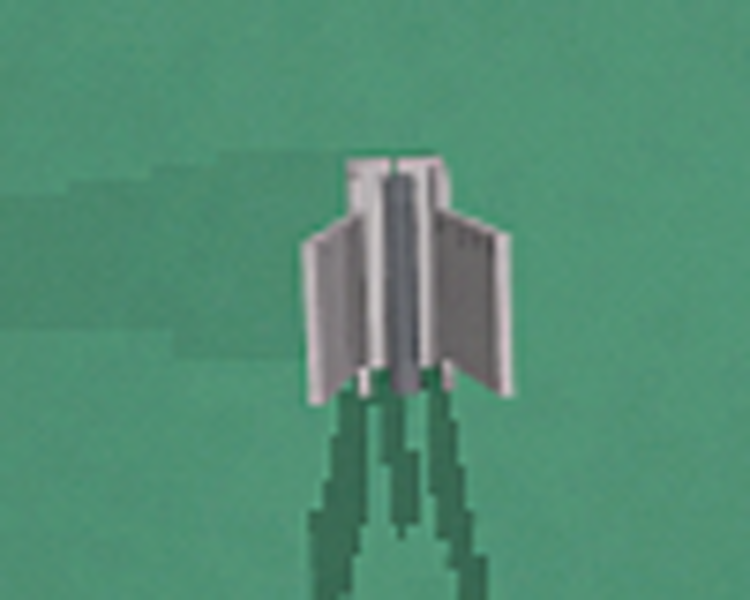

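Call:
{"op": "move_arm", "data": {"rows": [7, -1, -40, 0, 0, 0.024, 0, 7, -1, -45, 0, 0, 0.024, 0, 0, 0, -45, 0, 0, 0, 0, 0, 0, -45, 0, 0, 0, 0, 0, 0, -35, 0, 0, 0, 0, 0, 0, -25, 0, 0, 0, 0.3, 0, 0, -20, 0, 0, 0, 0.5, 0, 0, -12, 0, 0, 0, 0.5, 0, 0, -5, 0, 0, 0, 0.5, 0, 0, 0, 0, 0, 0, 0.5], "grip_force": 30}}

```text
time: 3.35
position: [0.5106, -0.325, 0.0262]
tool_rot: [0.692, 0.722, -0.0, -0.0]
ft_force: [-0.0, -0.4, -0.4]
grip_width: 0.055
```

```bash
python3 - <<'E'
from h import *
o,c=wrist(); st(o); big(c,"w2")
E
```

```text
t 3.35 pos [ 0.5106 -0.325   0.0262] toolx yaw 1.6124 z [-2.e-04  2.e-04 -1.e+00] F [-0.01 -0.39 -0.39] w 0.055 q [-0.75  0.77  1.62 -0.    0.75 -0.79]
```

View pics/w2.png

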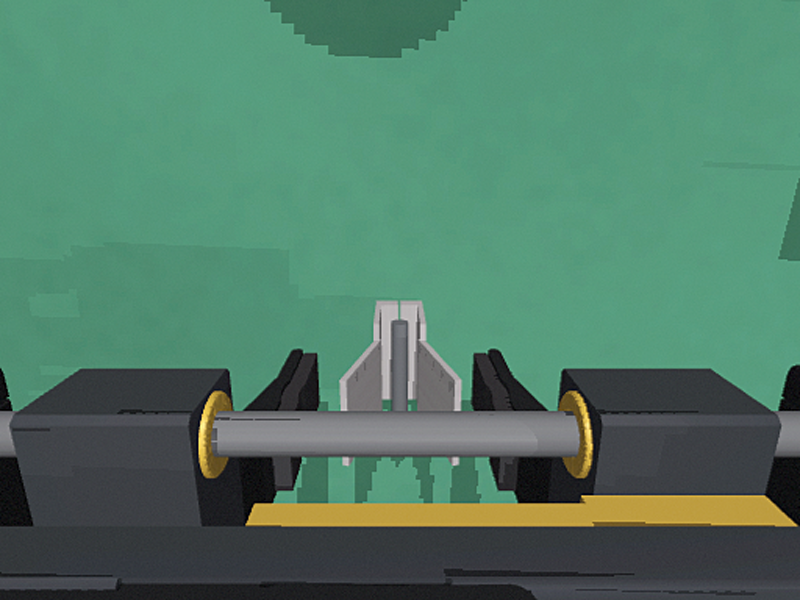

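Call:
{"op": "move_arm", "data": {"rows": [0, 1.5, 0, 0, 0, 0, 0.6, 0, 0, 0, 0, 0, 0, 0.7, 0, 0, 0, 0, 0, 0, 0.8, 0, 0, 0, 0, 0, 0, 1, 0, 0, 0, 0, 0, 0, 1, 0, 0, 0, 0, 0, 0, 1, 0, 0, 0, 0, 0, 0, 1, 0, 0, 0, 0, 0, 0, 1], "grip_force": 30}}

```text
time: 4.2
position: [0.5133, -0.3241, 0.0288]
tool_rot: [0.692, 0.722, 0.0, 0.003]
ft_force: [1.4, 1.0, 8.0]
grip_width: 0.0163
```

```bash
python3 - <<'E'
from h import *
o,c=wrist(); st(o); big(c,"w3")
E
```

```text
t 4.2 pos [ 0.5133 -0.3241  0.0288] toolx yaw 1.6139 z [ 0.005 -0.004 -1.   ] F [1.42 0.97 7.95] w 0.0163 q [-0.75  0.77  1.62  0.    0.75 -0.79]
```

View pics/w3.png

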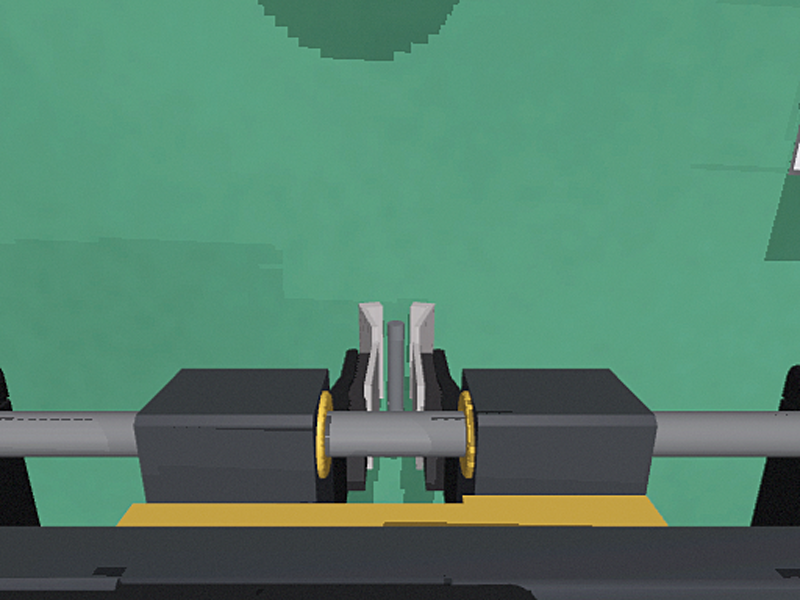

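Call:
{"op": "move_arm", "data": {"rows": [0, 0, 10, 0, 0, 0, 1, 0, 0, 20, 0, 0, 0, 1, 0, 0, 30, 0, 0, 0, 1, 0, 10, 40, 0, 0, 0.02, 1, 2, 20, 40, 0, 0, 0.02, 1, 2, 20, 40, 0, 0, 0.02, 1, 2, 20, 40, 0, 0, 0.02, 1, 2, 30, 30, 0, 0, 0.02, 1, 2, 40, 20, 0, 0, 0.02, 1, 2, 40, 20, 0, 0, 0.02, 1, 2, 40, 20, 0, 0, 0.02, 1, 2, 40, 20, 0, 0, 0.02, 1]}}

```text
time: 5.45
position: [0.526, -0.0609, 0.3575]
tool_rot: [0.624, 0.782, -0.0, -0.0]
ft_force: [1.8, -0.9, -1.2]
grip_width: 0.0163
```

Call:
{"op": "move_arm", "data": {"rows": [2, 40, 10, 0, 0, 0.02, 1, 2, 45, 10, 0, 0, 0, 1, 2, 45, 0, 0, 0, 0, 1, 0, 40, 0, 0, 0, 0, 1, 0, 30, 0, 0, 0, 0, 1, 0, 10, 0, 0, 0, 0, 1, 0, 0, 0, 0, 0, 0, 1, 0, 0, 0, 0, 0, 0, 1, 0, 0, 0, 0, 0, 0, 1]}}

```text
time: 6.35
position: [0.533, 0.1458, 0.3763]
tool_rot: [0.617, 0.787, -0.0, 0.0]
ft_force: [1.1, 1.1, -0.9]
grip_width: 0.0162
```

```bash
python3 - <<'E'
from h import *
np.set_printoptions(precision=4,suppress=True)
o,c=wrist(); st(o); big(c,"w4"); np.savez("/tmp/w4.npz",**c)
for t,z in (("tab_top",.165),("grip_mid",.148),("button_top",.105),("clip",0)):
    for r in robot.spot_point("wrist",t)[:2]: print(t,r,atz(c,*r["at"],z),px2w(c,*r["at"]))
E
```

```text
t 6.35 pos [0.533  0.1458 0.3763] toolx yaw 1.812 z [-0.0003 -0.0007 -1.    ] F [ 1.08  1.06 -0.86] w 0.0162 q [ 0.07  0.28  1.4  -0.    1.46 -0.18]
tab_top {'at': [258.0, 78.7], 'conf': 0.97} [0.5155 0.2418 0.165 ] [0.5156 0.2438 0.127 ]
grip_mid {'at': [250.4, 160.1], 'conf': 0.73} [0.5296 0.148  0.148 ] [0.5288 0.152  0.1688]
grip_mid {'at': [263.0, 222.9], 'conf': 0.49} [0.5655 0.0707 0.148 ] [0.5386 0.1499 0.352 ]
button_top {'at': [253.9, 214.0], 'conf': 0.54} [0.555  0.0643 0.105 ] [0.5296 0.1621 0.3733]
button_top {'at': [252.9, 158.7], 'conf': 0.3} [0.5342 0.1426 0.105 ] [0.5312 0.1542 0.1684]
clip {'at': [261.5, 224.4], 'conf': 0.63} [0.5831 0.0098 0.    ] [0.5712 0.0464 0.0928]
```

View pics/w4.png

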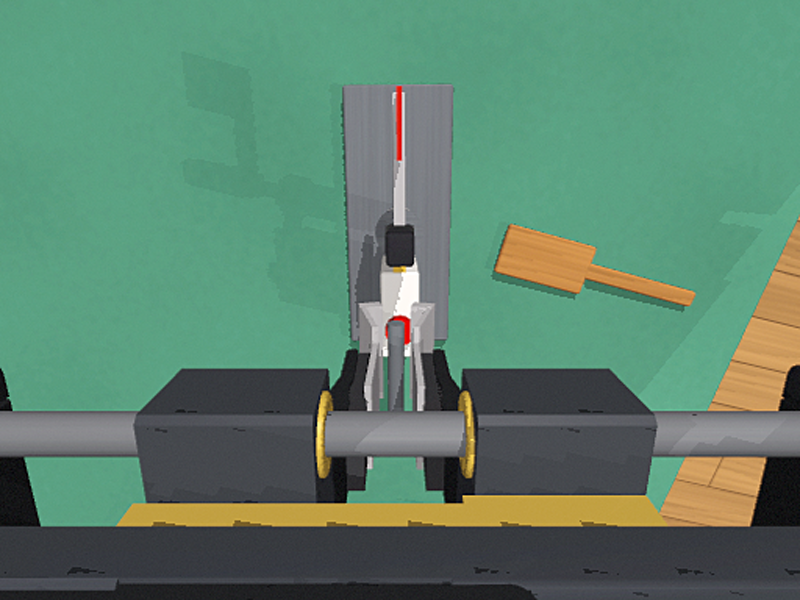

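```bash
python3 - <<'E'
from h import *
np.set_printoptions(precision=4,suppress=True)
c=dict(np.load("/tmp/w4.npz"))
K=c["camera_matrix"];v,u=np.mgrid[0:384,0:512]; z=c["z_map"]
P=np.stack([(u-K[0,2])/K[0,0]*z,(v-K[1,2])/K[1,1]*z,z],-1)@c["R"]-c["t"]@c["R"]
col=c["color"].astype(int); red=(col[...,0]>140)&(col[...,1]<80)&(col[...,2]<80)
m=red&(v<120)
U,V=u[m],v[m]; print(len(U),U.min(),U.max(),V.min(),V.max(), np.polyfit(V,U,1))
for r in range(V.min(),V.max()+1,6):
    k=(v==r)&m; print(r,u[k],P[k][:,2])
# edges at top z=.165
vs=np.arange(V.min(),V.max()+1); um=np.array([U[V==r].mean() for r in vs])
W=np.array([atz(c,a,b,.165) for a,b in zip(um,vs)]); print("tab line",W[0],W[-1],W.mean(0)); p=np.polyfit(W[:,1],W[:,0],1); print("yaw",-np.arctan(p[0]))
# grip top
m=(abs(P[...,2]-.170)<.006)&(col.sum(-1)<150)&(v>130)&(v<180)&(abs(u-256)<30)
G=P[m];print("grip",len(G),G.min(0),G.max(0),(G.min(0)+G.max(0))/2,G.mean(0))
R=c["R"]
# long edges of baseplate/crossbar
i=c["color"][50:130,206:306,::-1]; cv2.imwrite("pics/z4.png",cv2.resize(i,(750,600),interpolation=cv2.INTER_NEAREST))
E
```

```text
144 254 256 55 102 [ -0. 255.]
55 [254 255 256] [0.1643 0.1634 0.1638]
61 [254 255 256] [0.164  0.1648 0.1639]
67 [254 255 256] [0.1635 0.1624 0.164 ]
73 [254 255 256] [0.1644 0.1633 0.1632]
79 [254 255 256] [0.1626 0.165  0.1635]
85 [254 255 256] [0.1632 0.1636 0.1638]
91 [254 255 256] [0.1637 0.1632 0.1633]
97 [254 255 256] [0.1649 0.1647 0.1629]
tab line [0.5064 0.2645 0.165 ] [0.5182 0.2169 0.165 ] [0.5122 0.241  0.165 ]
yaw 0.2434324876577824
grip 251 [0.5219 0.1399 0.1641] [0.5467 0.168  0.1705] [0.5343 0.154  0.1673] [0.5348 0.1525 0.1682]
```

View pics/z4.png

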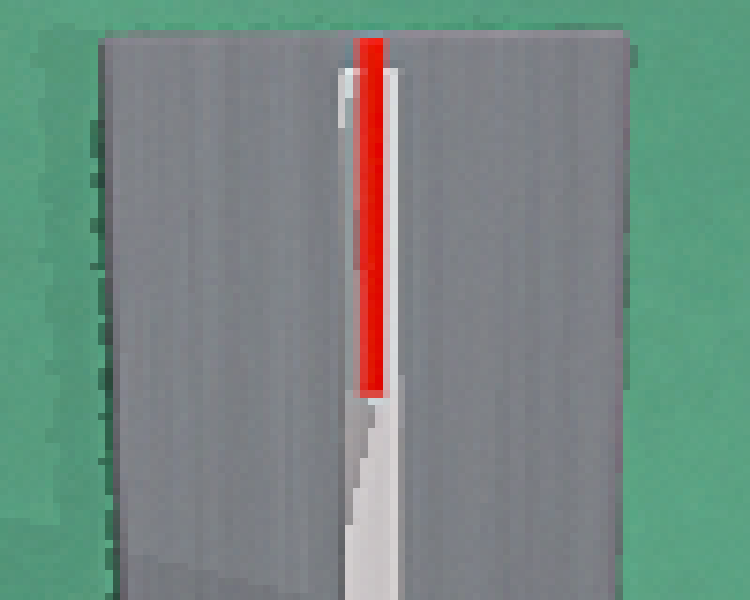

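Call:
{"op": "move_arm", "data": {"rows": [-6, 30, -20, 0, 0, 0, 1, -7, 30, -25, 0, 0, 0, 1, -6, 25, -30, 0, 0, 0, 1, -2, 9, -30, 0, 0, 0, 1, 0, 0, -25, 0, 0, 0, 1, 0, 0, -17, 0, 0, 0, 1, 0, 0, 0, 0, 0, 0, 1, 0, 0, 0, 0, 0, 0, 1, 0, 0, 0, 0, 0, 0, 1]}}

```text
time: 7.5
position: [0.5131, 0.2412, 0.2307]
tool_rot: [0.616, 0.787, 0.001, 0.001]
ft_force: [0.2, 0.7, -0.6]
grip_width: 0.0162
```

```bash
python3 - <<'E'
from h import *
np.set_printoptions(precision=4,suppress=True)
o,c=wrist(); st(o); big(c,"w5"); np.savez("/tmp/w5.npz",**c)
s=robot.camera("side"); np.savez("/tmp/s5.npz",**s)
i=s["color"][150:300,200:350,::-1]; cv2.imwrite("pics/s5.png",cv2.resize(i,(600,600),interpolation=cv2.INTER_CUBIC))
E
```

```text
t 7.5 pos [0.5131 0.2412 0.2307] toolx yaw 1.8133 z [ 0.0027  0.0007 -1.    ] F [ 0.18  0.74 -0.63] w 0.0162 q [ 0.24  0.44  1.57  0.    1.13 -0.  ]
```

View pics/w5.png

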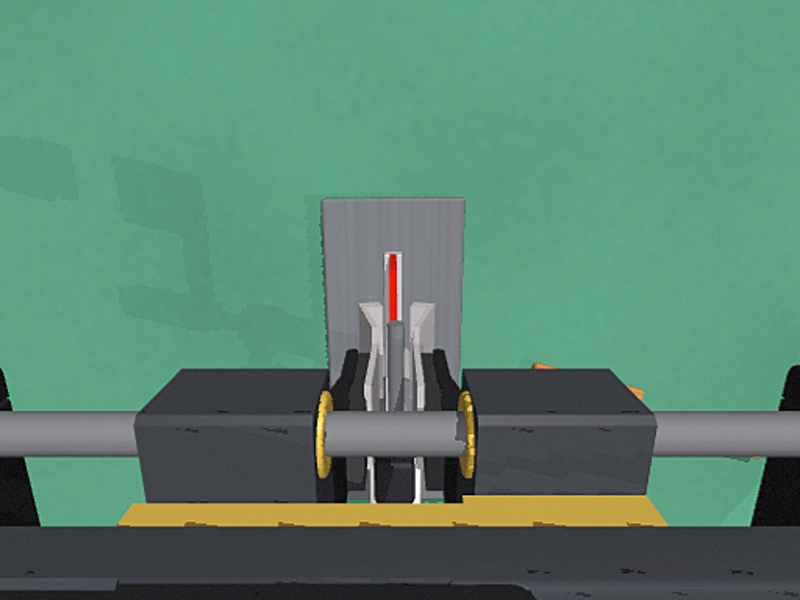

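View pics/s5.png

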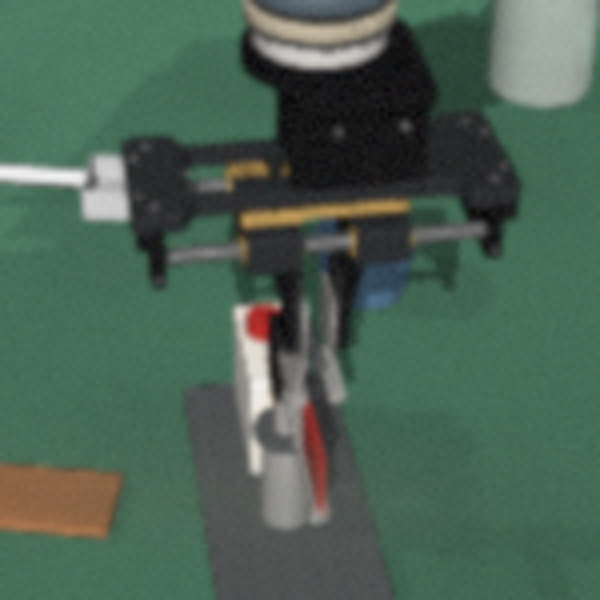

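Call:
{"op": "move_arm", "data": {"rows": [-0.8, 0, -15, 0, 0, 0, 1, 0, 0, -15, 0, 0, 0, 1, 0, 0, -10, 0, 0, 0, 1, 0, 0, -7, 0, 0, 0, 1, 0, 0, -6, 0, 0, 0, 1, 0, 0, 0, 0, 0, 0, 1, 0, 0, 0, 0, 0, 0, 1]}}

```text
time: 8.3
position: [0.5115, 0.2413, 0.1766]
tool_rot: [0.616, 0.788, 0.0, 0.0]
ft_force: [0.1, -0.2, -0.8]
grip_width: 0.0164
```

```bash
python3 - <<'E'
from h import *
np.set_printoptions(precision=4,suppress=True)
o,c=wrist(); st(o); big(c,"w6"); np.savez("/tmp/w6.npz",**c)
s=robot.camera("side"); np.savez("/tmp/s6.npz",**s)
i=s["color"][200:300,230:330,::-1]; cv2.imwrite("pics/s6.png",cv2.resize(i,(600,600),interpolation=cv2.INTER_CUBIC))
E
```

```text
t 8.3 pos [0.5115 0.2413 0.1766] toolx yaw 1.8138 z [ 0.0006  0.0002 -1.    ] F [ 0.06 -0.25 -0.82] w 0.0164 q [0.24 0.51 1.63 0.   1.   0.  ]
```

View pics/w6.png

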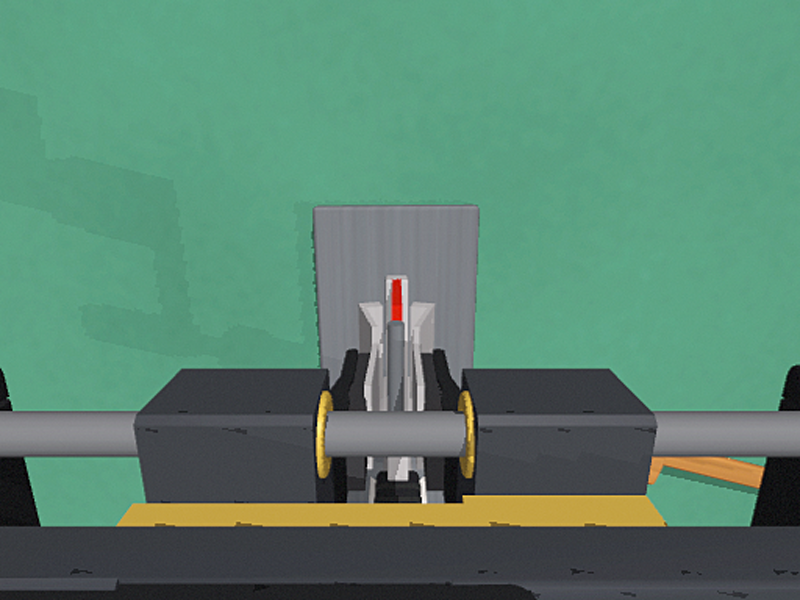

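View pics/s6.png

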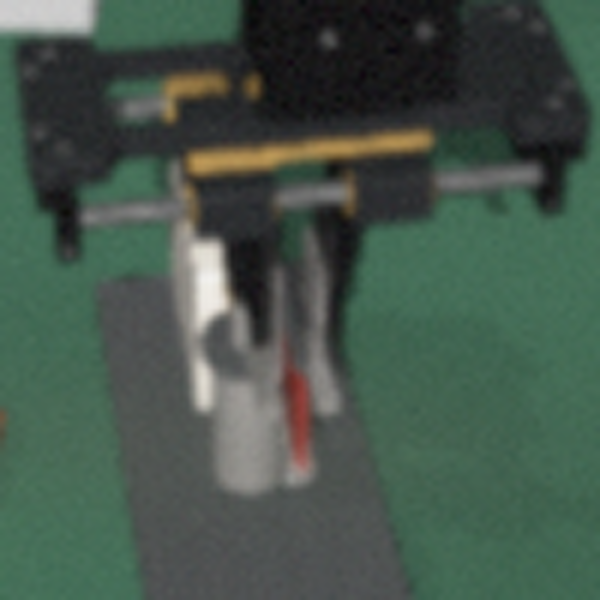

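```bash
python3 - <<'E'
from h import *
np.set_printoptions(precision=4,suppress=True)
c=dict(np.load("/tmp/w6.npz"))
for n,(a,b) in dict(pinend=(397,326),pin2=(397,345),tabend=(397,284),tab2=(397,315),jl=(371,308),jr=(424,308),jl2=(378,320),lev=(373,330)).items(): print(n,px2w(c,a*.64,b*.64))
E
```

```text
pinend [0.5074 0.2605 0.1733]
pin2 [0.5091 0.2537 0.1735]
tabend [0.5066 0.2648 0.1322]
tab2 [0.5073 0.2614 0.1637]
jl [0.4977 0.2582 0.1527]
jr [0.5176 0.2634 0.1535]
jl2 [0.5015 0.2539 0.1522]
lev [0.4996 0.2576 0.1746]
```

Call:
{"op": "move_arm", "data": {"rows": [0.3, 0, 3.5, 0, 0, 0, 1, 0, 0, 0, 0, 0, 0, 1, 0, 0, 0, 0, 0, 0, 1, 0, 0, 0, 0, 0, 0, 0.75, 0, 0, 0, 0, 0, 0, 0.6, 0, 0, 0, 0, 0, 0, 0.3, 0, 0, 0, 0, 0, 0, 0.2, 0, 0, 0, 0, 0, 0, 0.2, 0, 0, 0, 0, 0, 0, 0.2]}}

```text
time: 9.3
position: [0.5116, 0.2412, 0.1799]
tool_rot: [0.616, 0.788, 0.0, 0.0]
ft_force: [0.0, 0.4, -0.7]
grip_width: 0.0539
```

Call:
{"op": "move_arm", "data": {"rows": [0, 0, 10, 0, 0, 0, 0.2, 0, 0, 20, 0, 0, 0, 0.2, 0, 0, 30, 0, 0, 0, 0.2, 0, 0, 40, 0, 0, 0, 0.2, 4, -20, 40, 0, 0, 0, 0.5, 8, -30, 35, 0, 0, 0, 1, 8, -30, 20, 0, 0, 0, 1, 2, -15, 0, 0, 0, 0, 1, 0, 0, 0, 0, 0, 0, 1, 0, 0, 0, 0, 0, 0, 1]}}

```text
time: 10.3
position: [0.5322, 0.1466, 0.3733]
tool_rot: [0.616, 0.787, -0.001, -0.002]
ft_force: [-0.2, 0.8, -0.2]
grip_width: 0.0295
```

```bash
python3 - <<'E'
from h import *
np.set_printoptions(precision=4,suppress=True)
o,c=wrist(); st(o); big(c,"w7"); np.savez("/tmp/w7.npz",**c)
for t,z in (("clip_mid",.18),("tab_top",.165),("grip_mid",.148),("button_top",.105)):
    for r in robot.spot_point("wrist",t)[:2]: print(t,r,atz(c,*r["at"],z),px2w(c,*r["at"]))
s=robot.camera("side"); np.savez("/tmp/s7.npz",**s)
i=s["color"][200:300,230:330,::-1]; cv2.imwrite("pics/s7.png",cv2.resize(i,(600,600),interpolation=cv2.INTER_CUBIC))
E
```

```text
t 10.3 pos [0.5322 0.1466 0.3733] toolx yaw 1.8133 z [-0.0036  0.0008 -1.    ] F [-0.2   0.84 -0.24] w 0.0295 q [ 0.07  0.29  1.4   0.    1.46 -0.18]
clip_mid {'at': [257.1, 78.2], 'conf': 0.94} [0.5128 0.2422 0.18  ] [0.5128 0.2422 0.1787]
grip_mid {'at': [254.7, 155.4], 'conf': 0.72} [0.5317 0.1567 0.148 ] [0.5307 0.1603 0.1689]
button_top {'at': [253.3, 212.2], 'conf': 0.86} [0.5516 0.0692 0.105 ] [0.5518 0.0684 0.1027]
```

View pics/w7.png

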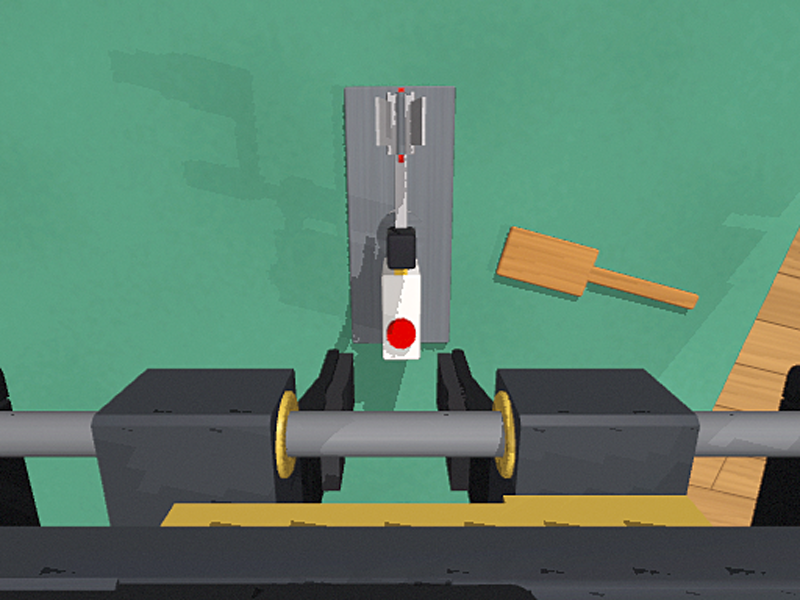

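View pics/s7.png

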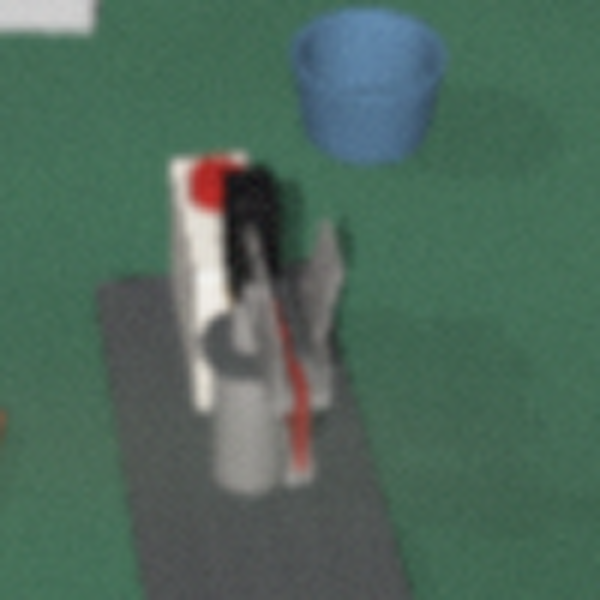

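```bash
python3 - <<'E'
from h import *
np.set_printoptions(precision=4,suppress=True)
c=dict(np.load("/tmp/w7.npz"))
K=c["camera_matrix"];v,u=np.mgrid[0:384,0:512]; z=c["z_map"]
P=np.stack([(u-K[0,2])/K[0,0]*z,(v-K[1,2])/K[1,1]*z,z],-1)@c["R"]-c["t"]@c["R"]
print("pin",[px2w(c,401*.64,r*.64)[2] for r in (105,115,125,135,145)], "tab", px2w(c,401*.64,90*.64),px2w(c,401*.64,159*.64))
m=(abs(P[...,0]-.512)<.05)&(abs(P[...,1]-.242)<.05)&(P[...,2]>.15)&(z>0); print("clip top",np.sort(P[m][:,2])[-8:])
col=c["color"].astype(int); red=(col[...,0]>140)&(col[...,1]<80)&(col[...,2]<80)&(v>190)
B=P[red&(abs(P[...,2]-.104)<.006)];print("btn",len(B),B.min(0),B.max(0),(B.min(0)+B.max(0))/2,B.mean(0))
m=(abs(P[...,2]-.170)<.004)&(col.sum(-1)<150)&(v>130)&(v<180)&(abs(u-256)<30)
G=P[m];print("grip",len(G),(G.min(0)+G.max(0))/2,G.mean(0))
E
```

```text
pin [np.float64(0.17891728493384673), np.float64(0.17898022077865747), np.float64(0.17893462967494767), np.float64(0.1781518783425333), np.float64(0.17810996949143482)] tab [0.5072 0.2634 0.1633] [0.5184 0.2188 0.1643]
clip top [0.4654 0.4654 0.4656 0.4656 0.4656 0.4657 0.4657 0.466 ]
btn 261 [0.544  0.0536 0.0987] [0.5691 0.0801 0.1049] [0.5566 0.0669 0.1018] [0.5567 0.0676 0.1028]
grip 226 [0.5344 0.154  0.1682] [0.535  0.1517 0.1683]
```

```bash
python3 - <<'E'
from h import *
c=dict(np.load("/tmp/w1.npz"))
print([px2w(c,(210+400/7.5),120+r/7.5)[2].round(4) for r in (190,220,250,280,310,340)],px2w(c,260,185)[2], px2w(c,263,100)[2])
E
```

```text
[np.float64(0.0267), np.float64(0.0263), np.float64(0.0265), np.float64(0.0265), np.float64(0.0266), np.float64(0.027)] -0.0017927287554306847 -0.00222212186113287
```

Call:
{"op": "move_arm", "data": {"rows": [8, -25, -10, 0, 0, 0, 1, 8, -25, -20, 0, 0, 0, 1, 8, -25, -30, 0, 0, 0, 1, 0, -5, -45, 0, 0, 0, 1, 0, 0, -45, 0, 0, 0, 1, 0, 0, -45, 0, 0, 0, 1, 0, 0, -30, 0, 0, 0, 1, 0, 0, -15, 0, 0, 0, 1, 0, 0, 0, 0, 0, 0, 1, 0, 0, 0, 0, 0, 0, 1]}}

```text
time: 11.6
position: [0.5578, 0.0666, 0.1349]
tool_rot: [0.616, 0.788, 0.0, -0.0]
ft_force: [0.2, -0.2, 0.7]
grip_width: 0.0003
```

```bash
python3 - <<'E'
from h import *
np.set_printoptions(precision=4,suppress=True)
o,c=wrist(); st(o); big(c,"w8")
E
```

```text
t 11.6 pos [0.5578 0.0666 0.1349] toolx yaw 1.8143 z [ 0.      0.0001 -1.    ] F [ 0.2  -0.16  0.71] w 0.0003 q [-0.08  0.56  1.67  0.    0.91 -0.32]
```

View pics/w8.png

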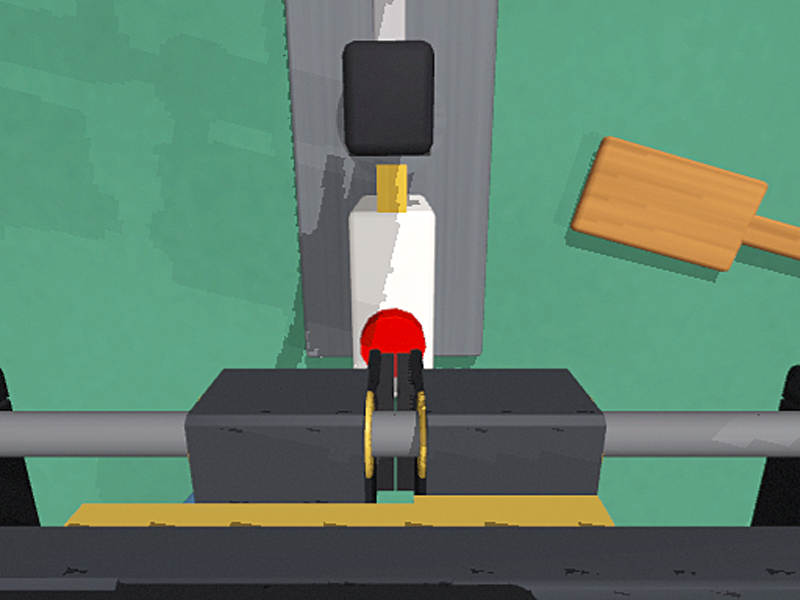

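Fingers are shut and centred over the button at about (393, 340). Next I press it.

Call:
{"op": "move_arm", "data": {"rows": [0, 0, -15, 0, 0, 0, 1, 0, 0, -10, 0, 0, 0, 1, 0, 0, -5, 0, 0, 0, 1, 0, 0, -3, 0, 0, 0, 1, 0, 0, -3, 0, 0, 0, 1, 0, 0, -3, 0, 0, 0, 1, 0, 0, 0, 0, 0, 0, 1, 0, 0, 0, 0, 0, 0, 1, 0, 0, 0, 0, 0, 0, 1]}}

```text
time: 12.55
position: [0.5578, 0.0661, 0.0972]
tool_rot: [0.616, 0.788, 0.0, 0.001]
ft_force: [-2.9, 0.8, 9.6]
grip_width: 0.0003
```

```bash
python3 - <<'E'
from h import *
np.set_printoptions(precision=4,suppress=True)
o,c=wrist(); st(o); big(c,"w9")
for a,b in ((388,80),(388,60),(388,100)): print(px2w(c,a*.64,b*.64))
E
```

```text
t 12.55 pos [0.5578 0.0661 0.0972] toolx yaw 1.8139 z [ 0.0012 -0.0002 -1.    ] F [-2.95  0.77  9.64] w 0.0003 q [-0.08  0.62  1.7  -0.    0.82 -0.32]
[0.5357 0.1504 0.1859]
[0.5351 0.1529 0.1851]
[0.5363 0.1481 0.1852]
```

View pics/w9.png

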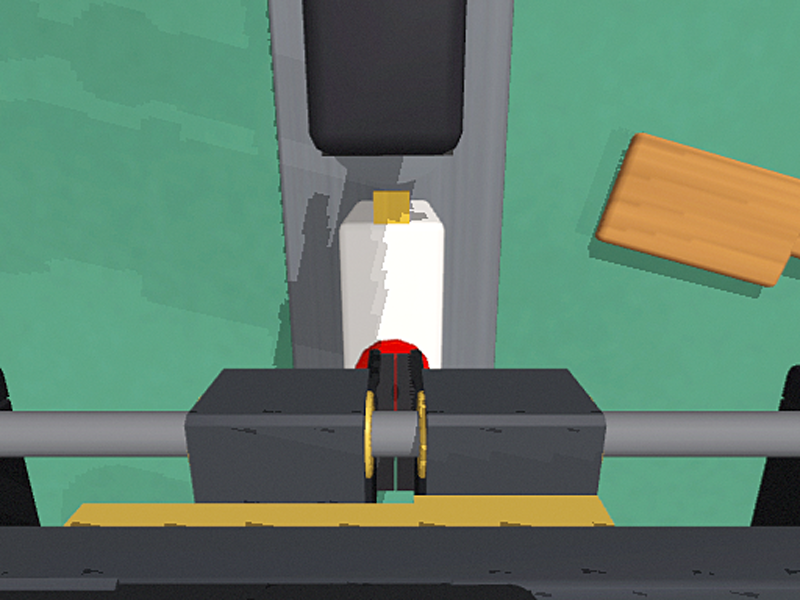

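Call:
{"op": "move_arm", "data": {"rows": [0, 0, 20, 0, 0, 0, 1, 0, 0, 40, 0, 0, 0, 0.7, 0, 0, 45, 0, 0, 0, 0.3, 0, 0, 45, 0, 0, 0, 0.3, -6, 20, 20, 0, 0, 0, 0.3, -8, 30, 0, 0, 0, 0, 0.3, -8, 30, 0, 0, 0, 0, 0.3, -1, 8, 0, 0, 0, 0, 0.3, 0, 0, 0, 0, 0, 0, 0.3, 0, 0, 0, 0, 0, 0, 0.3]}}

```text
time: 13.6
position: [0.5349, 0.1536, 0.2655]
tool_rot: [0.616, 0.788, -0.0, 0.0]
ft_force: [-0.1, 0.2, 0.2]
grip_width: 0.0588
```

```bash
python3 - <<'E'
from h import *
np.set_printoptions(precision=4,suppress=True)
o,c=wrist(); st(o); big(c,"w10"); np.savez("/tmp/w10.npz",**c)
K=c["camera_matrix"];v,u=np.mgrid[0:384,0:512]; z=c["z_map"]
P=np.stack([(u-K[0,2])/K[0,0]*z,(v-K[1,2])/K[1,1]*z,z],-1)@c["R"]-c["t"]@c["R"]
col=c["color"].astype(int)
m=(abs(P[...,2]-.186)<.004)&(col.sum(-1)<170)&(abs(P[...,0]-.535)<.04)&(abs(P[...,1]-.153)<.03)
G=P[m];print("grip",len(G),G.min(0),G.max(0),(G.min(0)+G.max(0))/2,G.mean(0))
E
```

```text
t 13.6 pos [0.5349 0.1536 0.2655] toolx yaw 1.814 z [ 0.0001 -0.0008 -1.    ] F [-0.05  0.21  0.17] w 0.0588 q [ 0.08  0.39  1.55 -0.    1.2  -0.16]
grip 772 [0.5217 0.1408 0.1821] [0.5469 0.1684 0.187 ] [0.5343 0.1546 0.1846] [0.5342 0.1548 0.1851]
```

View pics/w10.png

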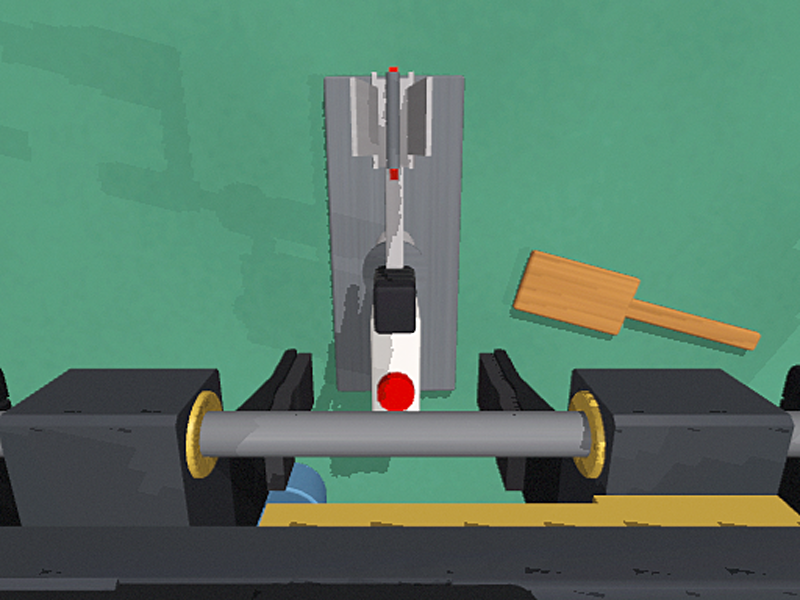

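Call:
{"op": "move_arm", "data": {"rows": [-0.6, 1, -25, 0, 0, 0, 0.3, 0, 0, -30, 0, 0, 0, 0.3, 0, 0, -30, 0, 0, 0, 0.3, 0, 0, -20, 0, 0, 0, 0.4, 0, 0, -11, 0, 0, 0, 0.5, 0, 0, 0, 0, 0, 0, 0.6, 0, 0, 0, 0, 0, 0, 0.8, 0, 0, 0, 0, 0, 0, 1, 0, 0, 0, 0, 0, 0, 1, 0, 0, 0, 0, 0, 0, 1, 0, 0, 0, 0, 0, 0, 1, 0, 0, 0, 0, 0, 0, 1], "grip_force": 50}}

```text
time: 14.85
position: [0.5343, 0.1552, 0.1502]
tool_rot: [0.616, 0.788, 0.0, 0.001]
ft_force: [0.2, -1.4, 0.1]
grip_width: 0.0216
```

```bash
python3 - <<'E'
from h import *
np.set_printoptions(precision=4,suppress=True)
o,c=wrist(); st(o); big(c,"w11")
E
```

```text
t 14.85 pos [0.5343 0.1552 0.1502] toolx yaw 1.8142 z [ 0.0013 -0.0002 -1.    ] F [ 0.21 -1.4   0.09] w 0.0216 q [ 0.08  0.53  1.68 -0.    0.93 -0.16]
```

View pics/w11.png

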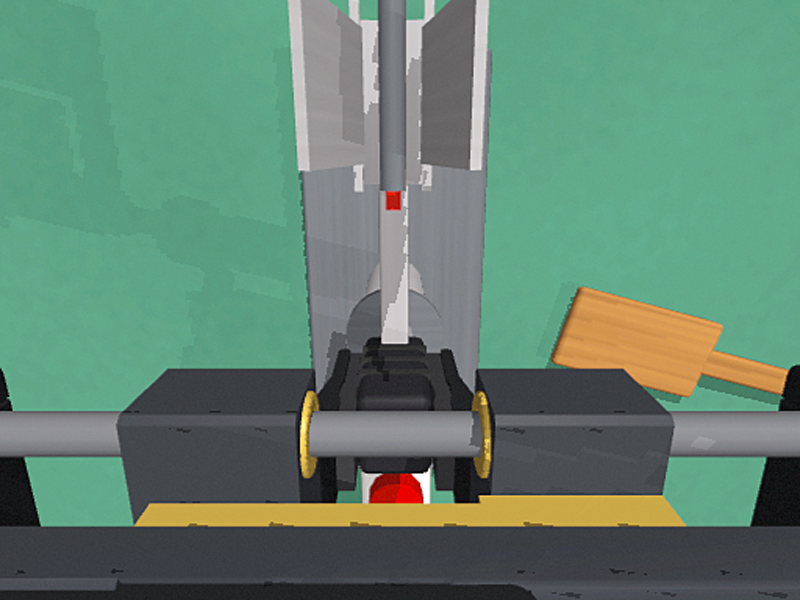

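Call:
{"op": "move_arm", "data": {"rows": [0, 0, 6, 0, 0, 0, 1, 0, 0, 7, 0, 0, 0, 1, 0, 0, 7, 0, 0, 0, 1, 0, 0, 7, 0, 0, 0, 1, 0, 0, 7, 0, 0, 0, 1, 0, 0, 7, 0, 0, 0, 1, 0, 0, 7, 0, 0, 0, 1, 0, 0, 7, 0, 0, 0, 1, 0, 0, 7, 0, 0, 0, 1, 0, 0, 0, 0, 0, 0, 1, 0, 0, 0, 0, 0, 0, 1]}}

```text
time: 16.0
position: [0.5339, 0.1552, 0.2118]
tool_rot: [0.616, 0.788, 0.0, 0.0]
ft_force: [4.4, -0.8, -10.4]
grip_width: 0.0219
```

Call:
{"op": "move_arm", "data": {"rows": [0, 0, 4, 0, 0, 0, 1, 0, 0, 3, 0, 0, 0, 1, 0, 0, 2, 0, 0, 0, 1, 0, 0, 2, 0, 0, 0, 1, 0, 0, 2, 0, 0, 0, 1, 0, 0, 0, 0, 0, 0, 1, 0, 0, 0, 0, 0, 0, 1, 0, 0, 0, 0, 0, 0, 1]}}

```text
time: 16.8
position: [0.5337, 0.1552, 0.2238]
tool_rot: [0.616, 0.788, -0.0, -0.0]
ft_force: [4.1, -0.8, -15.1]
grip_width: 0.0218
```

Call:
{"op": "move_arm", "data": {"rows": [0, 0, 2, 0, 0, 0, 1, 0, 0, 0, 0, 0, 0, 1, 0, 0, 0, 0, 0, 0, 1]}}

```text
time: 17.1
position: [0.5333, 0.1551, 0.224]
tool_rot: [0.616, 0.787, -0.001, -0.001]
ft_force: [7.2, -0.9, -25.3]
grip_width: 0.0218
```

```bash
python3 - <<'E'
from h import *
np.set_printoptions(precision=4,suppress=True)
o,c=wrist(); st(o); big(c,"w12"); np.savez("/tmp/w12.npz",**c)
for a,b in ((392,110),(392,150),(394,203),(394,196),(397,300),(390,400)): print(a,b,px2w(c,a*.64,b*.64))
for n in ("side","scene"):
    s=robot.camera(n); np.savez("/tmp/%s12.npz"%n,**s)
    i=s["color"]; i=i[180:300,220:340] if n=="side" else i[90:210,270:390]
    cv2.imwrite("pics/%s12.png"%n,cv2.resize(i[:,:,::-1],(600,600),interpolation=cv2.INTER_CUBIC))
    for t in ("tab_top","grip_mid","clip_mid"): print(n,t,[(r,px2w(s,*r["at"])) for r in robot.spot_point(n,t)[:1]])
E
```

```text
t 17.1 pos [0.5333 0.1551 0.224 ] toolx yaw 1.8135 z [-0.0026 -0.0001 -1.    ] F [  7.19  -0.9  -25.35] w 0.0218 q [ 0.08  0.43  1.61  0.    1.11 -0.16]
392 110 [0.5119 0.2391 0.2677]
392 150 [0.5139 0.231  0.2679]
394 203 [0.5174 0.2183 0.2533]
394 196 [0.517  0.22   0.2533]
397 300 [0.5273 0.1822 0.2159]
390 400 [0.5295 0.1647 0.2568]
side tab_top [({'at': [279.4, 225.4], 'conf': 0.71}, array([0.5098, 0.2548, 0.2667]))]
side grip_mid [({'at': [272.5, 207.3], 'conf': 0.68}, array([0.5312, 0.1683, 0.2502]))]
side clip_mid [({'at': [280.0, 218.9], 'conf': 0.61}, array([0.5106, 0.2225, 0.2591]))]
scene tab_top [({'at': [345.1, 121.9], 'conf': 0.57}, array([0.6051, 0.1384, 0.3043]))]
scene grip_mid [({'at': [328.3, 136.1], 'conf': 0.77}, array([0.5433, 0.1425, 0.2386]))]
scene clip_mid [({'at': [348.8, 113.2], 'conf': 0.41}, array([0.6145, 0.1386, 0.3316]))]
```

View pics/w12.png

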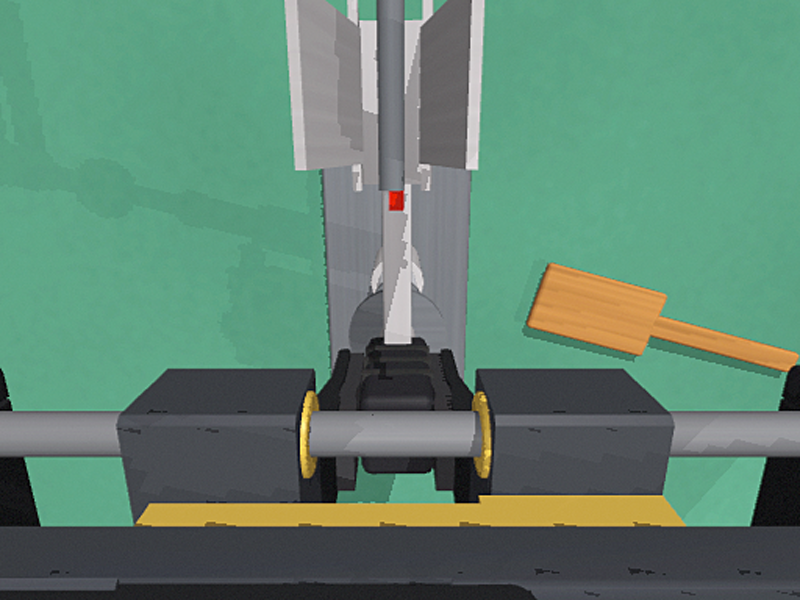

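View pics/side12.png

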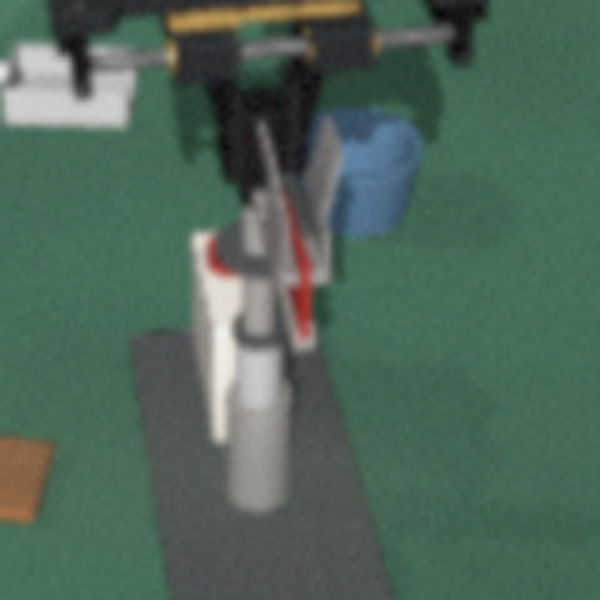

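View pics/scene12.png

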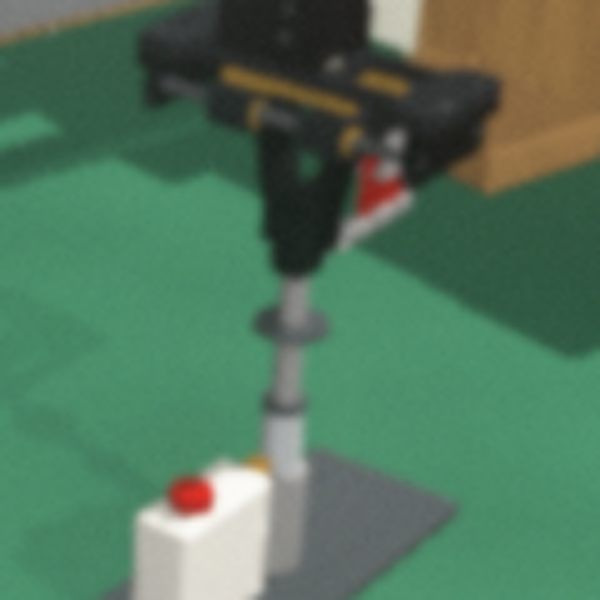

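Call:
{"op": "move_arm", "data": {"rows": [0, 0, -0.8, 0, 0, 0, 1, 0, 0, 0, 0, 0, 0, 1, 0, 0, 0, 0, 0, 0, 1, 0, 0, 0, 0, 0, 0, 1, 0, 0, 0, 0, 0, 0, 1]}}

```text
time: 18.05
position: [0.5334, 0.1551, 0.2239]
tool_rot: [0.616, 0.788, -0.001, -0.001]
ft_force: [6.4, -0.3, -21.0]
grip_width: 0.0219
```

```bash
python3 - <<'E'
from h import *
o,c=wrist(); st(o)
for a,b in ((392,110),(392,150),(394,203)): print(px2w(c,a*.64,b*.64))
o=robot.get_obs(); st(o)
if o["position"][2]>.2233 and o["ft_force"][2]<-12: print(robot.hand_in())
E
```

```text
t 18.05 pos [0.5334 0.1551 0.2239] toolx yaw 1.8136 z [-2.2e-03 -1.0e-04 -1.0e+00] F [  6.42  -0.31 -21.02] w 0.0219 q [ 0.08  0.43  1.61  0.    1.11 -0.16]
[0.51191882 0.23913982 0.26789761]
[0.51392784 0.23097541 0.26789147]
[0.51748615 0.2182791  0.25287599]
t 18.1 pos [0.5334 0.1551 0.2239] toolx yaw 1.8136 z [-2.1e-03 -1.0e-04 -1.0e+00] F [  6.17  -0.77 -21.69] w 0.0215 q [ 0.08  0.43  1.61  0.    1.11 -0.16]
the job is handed in; nothing more can be done
None
```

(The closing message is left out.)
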